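# Snap the terminal cover onto the drill pack

### The job

Make the drill pack in the vise safe for shipping: pick up the longer of the two terminal covers by its rib, set it squarely over the pack's terminal block and press it straight down until it snaps past both spring catches and sits fully home. Do not let go or back off after the snap: finish still pressing the cover firmly down on the pack, and leave everything else on the table where it is.

Things in the scene. Friction and masses are not known exactly. Their poses are not given: they have to be found in the camera images.
- cover_rib (a point): Centre of the grip rib of the long terminal cover, a loose grey plastic cap lying mouth down. The rib stands on the cover's flat top, 46 mm long (x), 12 mm thick (y), 22 mm high (z): grip it across its thickness. This point is 11 mm above the flat top and 32 mm above the cover's lower edge, over its centre. z up.
- cover: The long terminal cover itself: 87 mm long (x), 58 mm wide (y), 21 mm high without the rib, about 45 g; origin at the centre of its lower edge, z up. The same both ways round (half turn about z). It lies on a 4 mm thick ribbed rubber mat. Each end wall has a window above a catch bar along its lower edge.
- deck: Terminal deck: the flat top of the terminal block, 164 mm above the table; origin at its centre, z up, x along the block (74 mm long, 46 mm wide, 20 mm high, chamfered top edges). The cover goes over it with its x along this x, either way round, 2 mm play all round. Fully home, the underside of the cover's top lies on the deck and the rib centre is 15 mm above it.
- pack: The blue drill pack (112 x 74 x 44 mm below the block), clamped in the vise and fixed; origin 70 mm below the deck, axes as the deck's. Coming down, the cover meets the catches with its rib centre about 25 mm above the deck; it takes about 9 to 14 N in all to press past them; then the force suddenly drops and about 5 mm of free travel remains to the deck.
- vise: The cast-iron vise, fixed; origin on the mat below the deck's centre, axes as the deck's. Its jaws, 92 mm wide, end 35 mm below the deck; its crank handle is on the +y side, 114 mm from the origin. A steel tray sits under it.
- catch_far (a joint): Spring catch at the +x end of the terminal block (nose 30 mm wide, 5 mm proud of the block's end): travel in m, 0 = sprung out, about 0.003 while the cover's catch bar passes; back at 0, in the cover's window, once snapped on. Spring force 2.7 N at 0, 5.4 N at 0.003.
- catch_near (a joint): The same spring catch at the -x end of the terminal block; travel in m, 0 = sprung out.
- short_cover_rib (a point): Bystander: a shorter terminal cover (62 x 58 mm) of the same grey plastic, made for a smaller pack; it does not go over this pack's block. This point is the centre of its rib (34 x 12 x 22 mm). It may lie where the long cover was in another run.
- cell0_mid (a point): bystander: one of three silver lithium cells, 18 mm across and 65 mm tall, standing on end on the mat; this point is its centre
- cell1_mid (a point): bystander: one of three silver lithium cells, 18 mm across and 65 mm tall, standing on end on the mat; this point is its centre
- cell2_mid (a point): bystander: one of three silver lithium cells, 18 mm across and 65 mm tall, standing on end on the mat; this point is its centre
- probe_mid (a point): bystander: orange voltage probe, about 160 x 20 x 16 mm, lying on the mat; this point is near its middle, x along it
- small_pack_mid (a point): bystander: smaller blue tool pack, 80 x 64 x 60 mm, standing on the mat; this point is its centre
- tape_mid (a point): bystander: roll of black tape, 66 mm across and 19 mm high, lying flat; this point is its centre
- screwdriver: bystander: screwdriver 190 mm long lying on the mat; origin under its middle, x along it
There are look-alikes about, which are no part of the job. Leave any red or yellow look-alike of the cover alone.

How it is judged:
On the way, in this order (a step that is already met when the one before it is completed fails the run):
1. the long cover is set squarely over the terminal block, not yet snapped on (horizontal distance between cover_rib and deck below 0.005 m and angle between the x axis of cover_rib and the x axis of deck, either way round below 0.1 rad and z of cover_rib in the frame of deck between 0.018 and 0.034 m), for 0.05 s.
2. the cover has snapped past both catches and sits on the deck (horizontal distance between cover_rib and deck below 0.005 m and angle between the x axis of cover_rib and the x axis of deck, either way round below 0.1 rad and z of cover_rib in the frame of deck between 0.012 and 0.0168 m and value of joint each of catch_far, catch_near below 0.0015 m), for 0.2 s.
At the end, for the whole second after the job is handed in: The long cover is home on the deck (rib centre under 16.8 mm above it, within 5 mm and 0.1 rad of square, tilt under 0.06 rad), both catches are sprung back out (within 1.5 mm), and the robot still presses: over 3 N from robot to cover and from cover to deck (all of step 2 and angle between cover_rib's own z axis and vertical below 0.06 rad and contact force between cover and deck above 3 N and contact force between any of the fingers, the arm and cover above 3 N); the arm keeps its last pose, push and grip.
It fails at once if one of the standing cells was moved by more than 25 mm (distance of any of cell0_mid, cell1_mid, cell2_mid from where it was at the start of the episode above 0.025 m).
It fails at once if the short cover was moved by more than 25 mm (distance of short_cover_rib from where it was at the start of the episode above 0.025 m).
It fails at once if the probe, small pack, tape or screwdriver was moved by more than 25 mm (distance of any of probe_mid, small_pack_mid, tape_mid, screwdriver from where it was at the start of the episode above 0.025 m).
It also fails if it takes over 48 s, if anything falls off the work surface, if the arm or the gripper's body presses on something with over 40 N, if the wrist force passes 120 N, or if a joint passes its speed limit or range.

### The arm

A 6-joint arm with a two-finger parallel gripper is mounted at the origin on the work surface. World frame = base frame: x ahead of the robot, y to its left, z up, the work surface at z = 0. Lengths are in m, angles in rad, forces in N, time in s.
With the tool pointing down it reaches from about 0.375 to 0.9 m from the base axis. Payload 3.1 kg.
Tool frame: the origin (TCP) lies midway between the tips of the shut fingers; the grasp point (between the pads) lies 19 mm behind it; x points along the fingers, y is the direction in which the jaws open and shut, and the axes are right-handed (so a half turn about x gives the same grasp; the last joint's range is limited). The gripper opens to 87 mm and grips with 3 to 60 N. Pads are 19 mm wide; open, the fingers measure 117 mm over their backs; the gripper's body (75 mm by 190 mm) begins 51 mm behind the grasp point.
Start: joints at [1.167, 0.527, 1.433, -0, 1.181, -0.178], TCP at [0.139, 0.609, 0.223] pointing down, gripper open.
Joint ranges: [-3.08, 3.08], [-0.75, 2.2], [0.22, 2.44], [-1.43, 4.57], [0, 2.65], [-2.85, 2.85]. Speed limits (rad/s): [2.79, 2.79, 3.14, 3.14, 3.14, 3.14].

### API

Orientations are given as a unit quaternion [x, y, z, w].
In Python, from rig import get_obs, imaging, robot gives the robot as it stands.
- The arm moves only by the shell command python3 -m inch 'ROWS' [FORCE]. ROWS is JSON, a list of rows, each a list of 3 entries, a list of its own where there are three numbers: the finger opening in mm, from 0 to 87, then the shift along the tool's x, y, z in mm, then the turn, a rotation vector about the tool's x, y, z in degrees. In form: [[grip, [dx, dy, dz], [wx, wy, wz]], ...]. A call has 1 to 12 rows; each row shifts and turns the pose as measured when the row begins, along the tool's axes as they then stand; what a row does not reach is not made up. A row lasts 1/8 s, in which the tool goes at most 62.5 mm and 10.7 degrees, less where a joint would pass 70% of its speed; a pose out of reach is approached as far as the arm can. A call with a gripper value outside its range is refused whole. The fingers move at their own pace and stop on an object; FORCE is the grip in N (left out, the last holds). Time passes only in rows, so rows that do not move let the fingers close. It gives the time, the measured TCP pose, the force and the opening at its end, in the units of the state.
- get_obs(): the state, without advancing time (a new reading comes with each control period).
- imaging.camera(name): name is "scene" or "top" or "wrist"; returns the picture (384x512x3 uint8, red, green, blue); there is no depth.
- imaging.camera_params(name): a dict with "camera_matrix" (3x3 intrinsics, pixels), "k1" (the pictures are not rectified: a ray, as slopes to the right and down, at radius r is drawn at 1 + k1 r^2 times it, then the intrinsics apply), "xyz" and "rotation" of the camera in the world. Camera axes: x right, y down, z forward; pixel columns grow to the right and rows downward; lengths in m; the calibration is good to about 2 mm. A picture is of the moment at which its call begins: read the wrist's pose just before it. camera_params takes no time and is no camera call; for the wrist camera it gives the pose at the moment of the call.
- robot.hand_in(): hands the job in, once; it reports no verdict.
Trained networks look in the newest picture that a camera, given by its name, has taken for a name from the list of things; names that differ only in an ending like _2 or _b are one class to them, and where a whole thing is asked for, a point or a joint stands for the part that bears it (a point fixed in the world has none). Each returns a list of dicts, best first, with "confidence" (0 to 1); they miss things now and then, are a little off and sometimes report something else, mostly with a low value. They report only what shows in the picture. A call takes as long as a camera call. They do not tell look-alikes from the thing itself.
- imaging.cut_out(camera, target): "pixels" (384x512 bool, what is visible of it) and "box" ([centre column, centre row, width, height] in pixels, round what is visible of it).
- imaging.tip_of(camera, target): "pixel" ([column, row] in pixels: a listed point, or the origin of a listed thing).
The state is a dict: "time": time; "q": joint angles; "joint_velocities": joint speeds; "joint_torque": joint torques, N m; "position": TCP position; "tool_rot": TCP orientation; "ft_force": force on the tool from outside, world axes, zero at the start; "moment": the same for the moment, N m; "grip_width": finger opening in m.
Only numpy, scipy, OpenCV 4.12 (cv2) and the standard library are available. Lean on these libraries where they do the work, as an engineer would, in place of code of your own. Each camera call takes 0.05 s, during which the arm holds its last target. There are 200 camera calls.

## Working session

There is one attempt and no reset: what is moved stays moved. The work goes in short steps, Python scripts to look and compute and a shell command to move; the robot and the scene stay as the last step left them, time stands still between calls to the robot, and variables do not carry over. Pictures are saved under pics/ and viewed, about 8 in all and at most 12, crops included, and the job is handed in when it is done.

```bash
mkdir -p pics; ls; cat > h.py <<'E'
import numpy as np, cv2
from rig import get_obs, imaging, robot
from scipy.spatial.transform import Rotation as R
def ray(cam,px,p=None):
    p=p or imaging.camera_params(cam); K=np.array(p["camera_matrix"]); k1=p["k1"]
    d=np.array([[[float(px[0]),float(px[1])]]])
    u=cv2.undistortPoints(d,K,np.array([k1,0,0,0.]))[0,0]
    M=np.array(p["rotation"]); 
    M=M if M.shape==(3,3) else R.from_quat(M).as_matrix()
    return np.array(p["xyz"]),M@np.array([u[0],u[1],1])
def atz(cam,px,z,p=None):
    o,d=ray(cam,px,p); return o+d*(z-o[2])/d[2]
def save(im,n): cv2.imwrite("pics/"+n,cv2.cvtColor(im,cv2.COLOR_RGB2BGR))
E
python3 - <<'E'
from h import *
o=get_obs(); print({k:np.round(v,3) for k,v in o.items()})
Z={"cover_rib":.036,"deck":.164,"short_cover_rib":.036,"cell0_mid":.036,"small_pack_mid":.034,"tape_mid":.013,"probe_mid":.012,"screwdriver":.004}
for c in ("top","scene"):
    im=imaging.camera(c); save(im,c+"0.png"); p=imaging.camera_params(c); print(c,np.round(p["xyz"],3),np.round(p["rotation"],3).tolist(),p["camera_matrix"][0][0])
    for n,z in Z.items():
        for r in imaging.tip_of(c,n)[:4]: print(c,n,np.round(r["pixel"],1),round(r["confidence"],2),np.round(atz(c,r["pixel"],z),3))
a=cv2.imread("pics/top0.png")
cv2.imwrite("pics/top0b.png",cv2.resize(a,(800,600),interpolation=cv2.INTER_CUBIC))
E
```

```text
pics
{'time': np.float64(0.0), 'q': array([ 1.167,  0.528,  1.434, -0.   ,  1.181, -0.178]), 'joint_velocities': array([ 0.001, -0.001,  0.002,  0.   ,  0.001,  0.001]), 'joint_torque': array([ 1.0000e-03, -4.4005e+01, -1.7659e+01,  6.4000e-02,  5.8000e-02,
       -0.0000e+00]), 'position': array([0.139, 0.609, 0.222]), 'tool_rot': array([ 0.079,  0.703, -0.08 ,  0.702]), 'ft_force': array([ 0.826, -0.378,  0.009]), 'moment': array([-0.012, -0.039,  0.051]), 'grip_width': np.float64(0.087)}
top [ 0.236 -0.089  1.283] [-0.662, 0.742, -0.077, 0.068] 367.0960304852517
top cover_rib [406.3 202.4] 0.92 [ 0.403 -0.648  0.036]
top cover_rib [322.6 280.9] 0.56 [ 0.175 -0.321  0.036]
top cover_rib [339.5 148.4] 0.29 [ 0.622 -0.451  0.036]
top deck [148.9 180.5] 0.57 [0.546 0.198 0.164]
top short_cover_rib [288.8 185.3] 0.81 [ 0.509 -0.253  0.036]
top short_cover_rib [279.8 234.4] 0.42 [ 0.343 -0.2    0.036]
top cell0_mid [147.8 180.2] 0.74 [0.583 0.234 0.036]
top small_pack_mid [339.  146.2] 0.94 [ 0.631 -0.451  0.034]
top tape_mid [152.6 186.8] 0.25 [0.563 0.225 0.013]
top probe_mid [281.3 1
[... 274 characters left out ...]
036]
scene cover_rib [165.5 202.1] 0.75 [ 0.17  -0.317  0.036]
scene cover_rib [115.9 289.2] 0.71 [ 0.414 -0.66   0.036]
scene cover_rib [215.9 287.7] 0.37 [ 0.624 -0.456  0.036]
scene deck [327.6 158.8] 0.45 [0.556 0.201 0.164]
scene short_cover_rib [239.  233.9] 0.54 [ 0.508 -0.247  0.036]
scene cell0_mid [260.2 204.7] 0.47 [ 0.451 -0.076  0.036]
scene cell0_mid [355.6 170.5] 0.29 [0.592 0.391 0.036]
scene small_pack_mid [218.7 288.1] 0.78 [ 0.63  -0.45   0.034]
scene small_pack_mid [323.3 173.6] 0.39 [0.501 0.275 0.034]
scene tape_mid [324.9 251.9] 0.46 [ 0.766 -0.093  0.013]
scene probe_mid [215.5 210.2] 0.44 [ 0.327 -0.198  0.012]
scene screwdriver [356.1 170.5] 0.43 [0.572 0.439 0.004]
```

View pics/top0b.png

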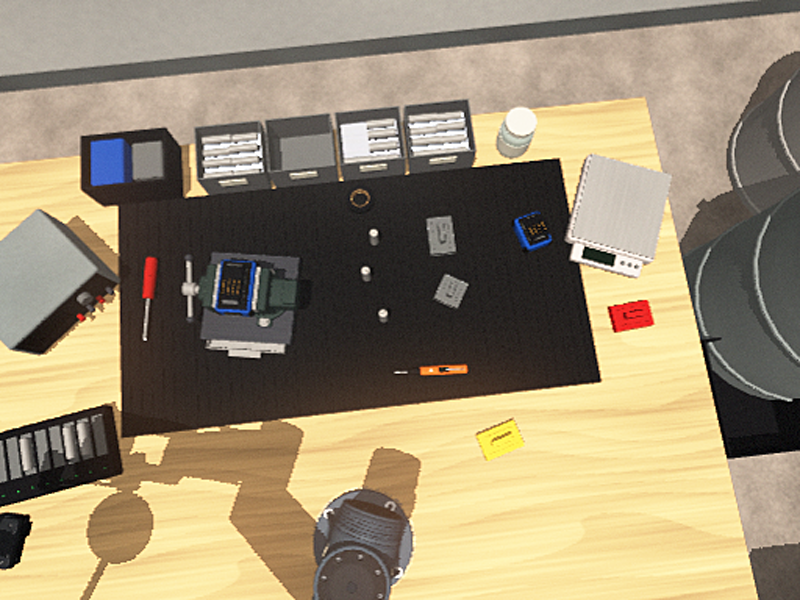

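View pics/scene0.png

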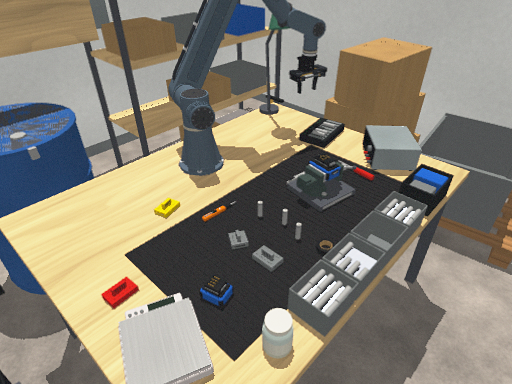

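The top view shows the long grey cover at about (441,235)/800 px and the short one at (451,290). The vise and pack are at (237,285), with three cells at (374,236), (366,272) and (383,314). The red and yellow covers are look-alikes. The long cover is therefore near (0.64,-0.246) and the deck near (0.55,0.20). I'll get closer wrist views of both, deck first.

```bash
cat >> h.py <<'E'
def plan(pos,ydir=None):
    """tool-frame shift (mm) to TCP pos (after turning), and turn about tool x (deg) so tool y lies along ydir mod 180; also levelling rotvec"""
    o=get_obs(); T=R.from_quat(o["tool_rot"]).as_matrix(); y=T[:,1]
    if ydir is None: ydir=np.r_[y[:2],0]
    yd=np.r_[np.array(ydir)[:2],0.]; yd/=np.linalg.norm(yd)
    if yd@y<0: yd=-yd
    G=np.c_[[0,0,-1.],yd,np.cross([0,0,-1.],yd)]
    print("t",round(float(o["time"]),2),"pos",np.round(o["position"],4),"q",np.round(o["q"],2),"F",np.round(o["ft_force"],1),"w",round(float(o["grip_width"])*1000,1))
    dp=np.array(pos)-o["position"]
    print("turn deg",np.round(R.from_matrix(T.T@G).as_rotvec(degrees=True),2),"shift now-axes",np.round(T.T@dp*1000,1),"shift goal-axes",np.round(G.T@dp*1000,1))
E
python3 - <<'E'
from h import *
p=imaging.camera_params("wrist"); o=get_obs(); T=R.from_quat(o["tool_rot"]).as_matrix()
M=np.array(p["rotation"]); M=M if M.shape==(3,3) else R.from_quat(M).as_matrix()
print("cam in tool",T.T@(np.array(p["xyz"])-o["position"]), (T.T@M).round(3).tolist(),p["camera_matrix"],p["k1"])
print("T",T.round(3).tolist())
for px in ((374,236),(366,272),(383,314)): print(atz("top",np.array(px)*.64,.065).round(3))
plan([.545,.2,.42],[0,1]); plan([.545,.2,.42])
E
```

```text
cam in tool [-1.61937396e-01  4.77802128e-05 -6.78199585e-02] [[0.0, -0.244, 0.97], [1.0, 0.0, -0.0], [-0.0, 0.97, 0.244]] [[311.85623406   0.         257.01807572]
 [  0.         311.85623406 193.27894277]
 [  0.           0.           1.        ]] 0.0019022913650808086
T [[0.0, 0.223, 0.975], [0.0, 0.975, -0.223], [-1.0, 0.0, 0.0]]
[ 0.643 -0.095  0.065]
[ 0.563 -0.069  0.065]
[ 0.465 -0.096  0.065]
t 0.9 pos [0.1393 0.6093 0.2226] q [ 1.17  0.53  1.43 -0.    1.18 -0.18] F [ 0.4  0.2 -0.2] w 86.8
turn deg [-12.88   0.    -0.  ] shift now-axes [-197.4 -308.5  486.7] shift goal-axes [-197.4 -409.3  405.7]
t 0.9 pos [0.1393 0.6093 0.2226] q [ 1.17  0.53  1.43 -0.    1.18 -0.18] F [ 0.4  0.2 -0.2] w 86.8
turn deg [-0.    0.   -0.01] shift now-axes [-197.4 -308.5  486.7] shift goal-axes [-197.4 -308.5  486.7]
```

```bash
python3 -m inch '[[87,[-50,0,0],[-6.4,0,0]],[87,[-55,0,0],[-6.4,0,0]],[87,[-8,-41,37],[0,0,0]],[87,[-8,-41,37],[0,0,0]],[87,[-8,-41,37],[0,0,0]],[87,[-8,-41,37],[0,0,0]],[87,[-8,-41,37],[0,0,0]],[87,[-8,-41,37],[0,0,0]],[87,[-8,-41,37],[0,0,0]],[87,[-8,-41,37],[0,0,0]],[87,[-8,-41,37],[0,0,0]],[87,[-8,-41,37],[0,0,0]]]'
cat >> h.py <<'E'
def look(name,targets):
    p=imaging.camera_params("wrist"); im=imaging.camera("wrist"); save(im,name)
    for n,z in targets.items():
        for r in imaging.tip_of("wrist",n)[:3]: print(n,np.round(r["pixel"],1),round(r["confidence"],2),np.round(atz("wrist",r["pixel"],z,p),4))
        for r in imaging.cut_out("wrist",n)[:1]:
            c=max(cv2.findContours(r["pixels"].astype(np.uint8),0,2)[0],key=cv2.contourArea)
            rect=cv2.minAreaRect(c); b=cv2.boxPoints(rect); w=np.array([atz("wrist",q,z,p) for q in b])
            print("  mask",round(r["confidence"],2),"rect",np.round(rect,1) if 0 else rect,"world corners",w[:,:2].round(4).tolist(),"sides",np.linalg.norm(np.diff(w,axis=0),axis=1).round(4)[:2],"dirs deg",np.degrees(np.arctan2(*(np.diff(w,axis=0)[:2,:2].T[::-1]))).round(1))
    return im,p
E
python3 - <<'E'
from h import *
plan([.545,.2,.4],[0,1])
im,p=look("w1.png",{"deck":.164,"pack":.144})
import json; json.dump({k:np.array(v).tolist() for k,v in p.items()},open("w1.json","w"))
E
```

```text
time: 2.4
position: [0.5216, 0.1935, 0.4148]
tool_rot: [-0.004, 0.705, 0.006, 0.709]
ft_force: [1.0, 1.1, -0.5]
grip_width: 0.0869
t 2.4 pos [0.5216 0.1935 0.4148] q [ 0.15  0.26  1.33  0.    1.55 -1.43] F [ 1.   1.1 -0.5] w 86.9
turn deg [ 0.85  0.34 -0.18] shift now-axes [15.   6.1 23.4] shift goal-axes [14.8  6.5 23.4]
deck [260.1 183.6] 0.74 [0.5458 0.1991 0.164 ]
  mask 0.83 rect ((262.5676574707031, 182.1810302734375), (28.7541561126709, 48.31884002685547), 11.9761323928833) world corners [[0.5732, 0.1768], [0.5078, 0.1898], [0.5153, 0.2273], [0.5812, 0.2157]] sides [0.0666 0.0383] dirs deg [168.7  78.8]
pack [262.7 174.3] 0.85 [0.5368 0.2029 0.144 ]
pack [104.8 179. ] 0.72 [ 0.5467 -0.02    0.144 ]
  mask 0.84 rect ((262.6181945800781, 175.87966918945312), (51.97038650512695, 76.80952453613281), 10.784297943115234) world corners [[0.5882, 0.1563], [0.4803, 0.1767], [0.4924, 0.2469], [0.6021, 0.2309]] sides [0.1099 0.0713] dirs deg [169.3  80.2]
```

View pics/w1.png

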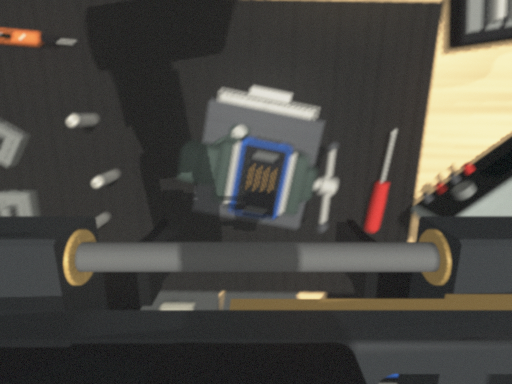

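The wrist image shows the deck centre at (262,180) with its long axis yawed about -11°. The picture is blurred, so I'll look again from closer, settled and aligned to the deck.

```bash
python3 -m inch '[[87,[40,2,23],[6,0,0]],[87,[40,2,23],[5.5,0,0]],[87,[40,2,22],[0,0,0]],[87,[0,0,0],[0,0,0]],[87,[0,0,0],[0,0,0]]]'
python3 - <<'E'
from h import *
plan([.545,.2,.4],[np.sin(np.radians(11)),np.cos(np.radians(11))])
im,p=look("w2.png",{"deck":.164,"pack":.144,"catch_far":.157,"catch_near":.157})
import json; json.dump({k:np.array(v).tolist() for k,v in p.items()},open("w2.json","w"))
E
```

```text
time: 3.28
position: [0.5848, 0.2039, 0.2943]
tool_rot: [0.066, 0.702, -0.062, 0.706]
ft_force: [-0.2, 0.6, -0.3]
grip_width: 0.0867
t 3.27 pos [0.5848 0.2039 0.2943] q [ 0.15  0.45  1.37  0.01  1.32 -1.24] F [-0.2  0.6 -0.3] w 86.7
turn deg [ 0.61  0.26 -0.4 ] shift now-axes [-105.9  -10.3  -38. ] shift goal-axes [-105.7  -11.4  -38.3]
deck [245.5 147.4] 0.58 [0.546  0.2011 0.164 ]
deck [249.9 139.4] 0.32 [0.5395 0.2065 0.164 ]
  mask 0.55 rect ((246.5, 144.5), (71.0, 41.0), 90.0) world corners [[0.5089, 0.1903], [0.5156, 0.2268], [0.5801, 0.2155], [0.573, 0.1769]] sides [0.037  0.0655] dirs deg [79.6 -9.9]
pack [245.5 136.4] 0.93 [0.5373 0.2022 0.144 ]
  mask 0.94 rect ((246.5, 140.0), (110.0, 75.0), 90.0) world corners [[0.484, 0.1773], [0.4967, 0.2472], [0.6033, 0.2301], [0.5892, 0.1538]] sides [0.0711 0.1079] dirs deg [79.6 -9.1]Traceback (most recent call last):
  File "<stdin>", line 3, in <module>
  File "h.py", line 27, in look
    for r in imaging.tip_of("wrist",n)[:3]: print(n,np.round(r["pixel"],1),round(r["confidence"],2),np.round(atz("wrist",r["pixel"],z,p),4))
             ~~~~~~~~~~~~~~^^^^^^^^^^^
ValueError: it knows: cell0_mid, cell1_mid, cell2_mid, cover, cover_rib, deck, pack, probe_mid, screwdriver, short_cover_rib, small_pack_mid, tape_mid, vise
```

View pics/w2.png

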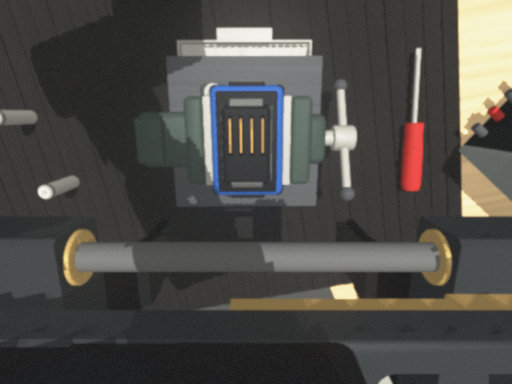

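```bash
python3 - <<'E'
from h import *
import json
p=json.load(open("w2.json")); im=cv2.imread("pics/w2.png"); print(np.round(p["xyz"],4))
hsv=cv2.cvtColor(im,cv2.COLOR_BGR2HSV); m=cv2.inRange(hsv,(105,140,60),(130,255,255)); m[:60]=0;m[215:]=0;m[:,:195]=0;m[:,300:]=0
c=np.vstack(cv2.findContours(m,0,2)[0]); r=cv2.minAreaRect(c); print(r)
b=np.array([atz("wrist",q,.144,p) for q in cv2.boxPoints(r)])[:,:2]
print(b.round(4).tolist(),b.mean(0).round(4),np.degrees(np.arctan2(*(np.diff(b,axis=0)[:2].T[::-1]))).round(2),np.linalg.norm(np.diff(b,axis=0),axis=1).round(4))
crop=cv2.resize(im[70:210,190:305],None,fx=5,fy=4.2,interpolation=cv2.INTER_CUBIC) if 0 else cv2.resize(im[70:210,190:305],None,fx=4.2,fy=4.2,interpolation=cv2.INTER_CUBIC)
cv2.imwrite("pics/w2c.png",crop)
E
```

```text
Traceback (most recent call last):
FileNotFoundError: [Errno 2] No such file or directory: 'w2.json'
```

The arm hasn't moved since that picture, so the current camera pose applies.

```bash
python3 - <<'E'
from h import *
import json
p={k:np.array(v).tolist() for k,v in imaging.camera_params("wrist").items()};json.dump(p,open("w2.json","w")); im=cv2.imread("pics/w2.png"); print(np.round(p["xyz"],4))
hsv=cv2.cvtColor(im,cv2.COLOR_BGR2HSV); m=cv2.inRange(hsv,(105,140,60),(130,255,255)); m[:60]=0;m[215:]=0;m[:,:195]=0;m[:,300:]=0
c=np.vstack(cv2.findContours(m,0,2)[0]); r=cv2.minAreaRect(c); print(r)
b=np.array([atz("wrist",q,.144,p) for q in cv2.boxPoints(r)])[:,:2]
print(b.round(4).tolist(),b.mean(0).round(4),np.degrees(np.arctan2(*(np.diff(b,axis=0)[:2].T[::-1]))).round(2),np.linalg.norm(np.diff(b,axis=0),axis=1).round(4))
cv2.imwrite("pics/w2c.png",cv2.resize(im[70:210,190:305],None,fx=4.2,fy=4.2,interpolation=cv2.INTER_CUBIC))
E
```

```text
[0.5177 0.2144 0.4564]
((246.5, 140.0), (108.0, 71.0), 90.0)
[[0.4862, 0.178], [0.4984, 0.2443], [0.6031, 0.2272], [0.5896, 0.155]] [0.5443 0.2011] [79.57 -9.31] [0.0674 0.1061 0.0735]
```

View pics/w2c.png

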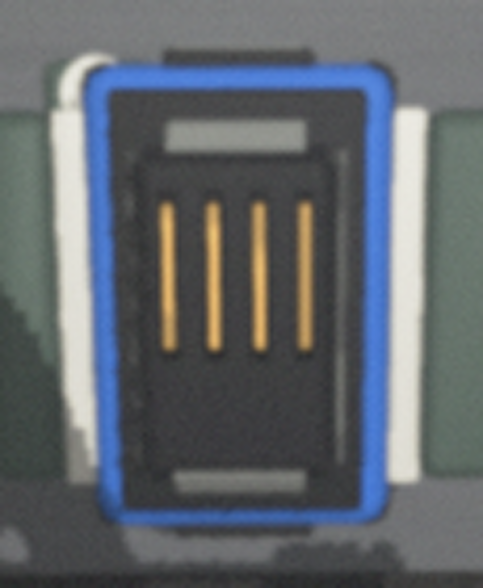

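```bash
python3 - <<'E'
from h import *
import json
p=json.load(open("w2.json"))
f=lambda c,z:np.array([atz("wrist",np.array(q)/4.2+[190,70]-.4,z,p)[:2] for q in c])
def rep(n,c,z):
    w=f(c,z); print(n,w.mean(0).round(4),"L",np.linalg.norm(w[0]-w[3]).round(4),np.linalg.norm(w[1]-w[2]).round(4),"W",np.linalg.norm(w[0]-w[1]).round(4),np.linalg.norm(w[2]-w[3]).round(4),
     "yaw L",[np.degrees(np.arctan2(*(b-a)[::-1])).round(2) for a,b in((w[0],w[3]),(w[1],w[2]))],"W",[np.degrees(np.arctan2(*(b-a)[::-1])).round(2) for a,b in((w[0],w[1]),(w[3],w[2]))])
rep("rim",[(85,65),(393,65),(386,520),(100,522)],.144)
rep("noses",[(163,121),(306,121),(306,492),(174,492)],.155)
rep("contacts",[(161,203),(313,203),(313,350),(163,350)],.164)
plan([.575,-.24,.36],[0,1])
E
```

```text
rim [0.5438 0.2017] L 0.1066 0.1063 W 0.0696 0.0705 yaw L [np.float64(-10.66), np.float64(-10.19)] W [np.float64(79.57), np.float64(79.84)]
noses [0.545  0.2009] L 0.0839 0.084 W 0.0315 0.0312 yaw L [np.float64(-10.01), np.float64(-10.21)] W [np.float64(79.55), np.float64(79.44)]
contacts [0.5366 0.2028] L 0.0319 0.0319 W 0.033 0.0334 yaw L [np.float64(-11.01), np.float64(-10.14)] W [np.float64(79.53), np.float64(79.48)]
t 3.52 pos [0.5856 0.2029 0.2948] q [ 0.15  0.45  1.37  0.    1.32 -1.24] F [ 0.6 -0.9 -0.6] w 87.0
turn deg [-10.47   0.41  -0.38] shift now-axes [ -67.8 -437.    70.5] shift goal-axes [ -65.2 -442.9  -10.6]
```

```bash
python3 -m inch '[[87,[-8,-40,10],[-5,0,0]],[87,[-8,-55,10],[-5,0,0]],[87,[0,-60,10],[0,0,0]],[87,[0,-60,10],[0,0,0]],[87,[0,-60,10],[0,0,0]],[87,[0,-60,10],[0,0,0]],[87,[10,-60,10],[0,0,0]],[87,[40,-50,10],[0,0,0]],[87,[20,0,5],[0,0,0]],[87,[0,0,0],[0,0,0]],[87,[0,0,0],[0,0,0]]]'
python3 - <<'E'
from h import *
plan([.68,-.246,.24],[0,1])
im,p=look("w3.png",{"cover_rib":.036,"cover":.025,"short_cover_rib":.036})
import json; json.dump({k:np.array(v).tolist() for k,v in p.items()},open("w3.json","w"))
E
```

```text
time: 4.9
position: [0.6639, -0.2529, 0.2545]
tool_rot: [-0.001, 0.696, 0.0, 0.718]
ft_force: [0.6, 0.4, 0.2]
grip_width: 0.0871
t 4.9 pos [ 0.6639 -0.2529  0.2545] q [-0.53  0.61  1.19  0.02  1.32 -2.1 ] F [0.6 0.4 0.2] w 87.1
turn deg [0.08 1.84 0.01] shift now-axes [15.   6.9 15.6] shift goal-axes [14.5  6.9 16.1]
cover_rib [262.6 150.5] 0.92 [ 0.6452 -0.2458  0.036 ]
cover_rib [ 90.3 131.4] 0.37 [ 0.6227 -0.4515  0.036 ]
  mask 0.98 rect ((262.5, 145.5), (69.0, 47.0), 90.0) world corners [[0.5989, -0.2738], [0.5988, -0.2187], [0.6819, -0.2164], [0.682, -0.275]] sides [0.0551 0.0832] dirs deg [90.1  1.6]
cover [261.  144.8] 0.93 [ 0.6397 -0.2477  0.025 ]
  mask 0.95 rect ((261.5, 145.5), (46.99999237060547, 68.99998474121094), -0.0) world corners [[0.6847, -0.2769], [0.5991, -0.2756], [0.599, -0.2189], [0.6846, -0.2167]] sides [0.0856 0.0567] dirs deg [179.1  90.1]
short_cover_rib [256.3  25.9] 0.55 [ 0.5089 -0.2536  0.036 ]
  mask 0.67 rect ((256.89215087890625, 28.595436096191406), (54.430763244628906, 62.62953567504883), 30.068584442138672) world corners [[0.5251, -0.2964], [0.4726, -0.2613], [0.4984, -0.2104], [0.5532, -0.244]] sides [0.0631 0.057 ] dirs deg [146.3  63.2]
```

View pics/w3.png

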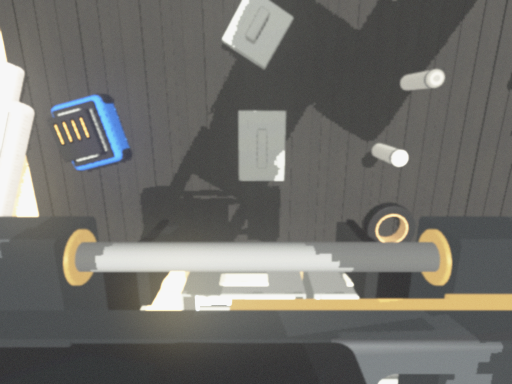

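```bash
python3 - <<'E'
import cv2
im=cv2.imread("pics/w3.png"); cv2.imwrite("pics/w3c.png",cv2.resize(im[100:195,222:302],None,fx=6.2,fy=6.2,interpolation=cv2.INTER_CUBIC))
E
```

```text
(no output)
```

View pics/w3c.png

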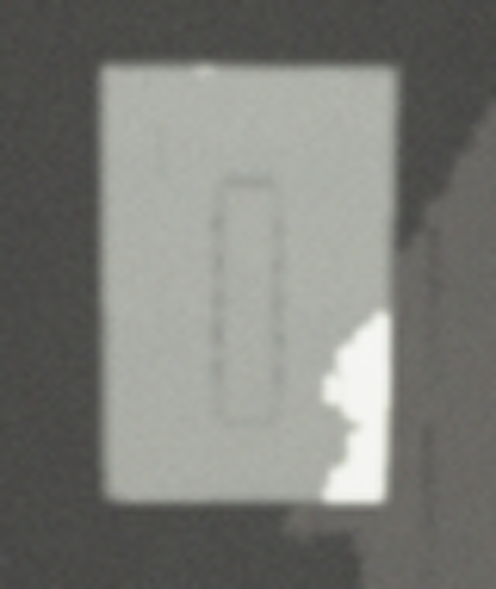

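```bash
python3 - <<'E'
from h import *
import json
p=json.load(open("w3.json")); print(np.round(p["xyz"],3))
def rep(n,c,z):
    w=np.array([atz("wrist",np.array(q)/6.2+[222,100]-.4,z,p)[:2] for q in c]); a=lambda i,j:(np.degrees(np.arctan2(*(w[j]-w[i])[::-1])).round(2),np.linalg.norm(w[j]-w[i]).round(4))
    print(n,w.mean(0).round(4),"L",a(0,3),a(1,2),"W",a(0,1),a(3,2))
rep("top",[(99,65),(399,66),(387,502),(106,502)],.025)
rep("rib",[(214,177),(281,177),(278,425),(217,425)],.047)
plan([.642,-.2465,.08],[0,1])
E
```

```text
[ 0.591 -0.253  0.414]
top [ 0.6417 -0.247 ] L (np.float64(0.05), np.float64(0.0874)) (np.float64(-0.08), np.float64(0.0872)) W (np.float64(89.9), np.float64(0.0584)) (np.float64(90.09), np.float64(0.0582))
rib [ 0.6413 -0.2473] L (np.float64(0.75), np.float64(0.047)) (np.float64(-0.12), np.float64(0.047)) W (np.float64(90.08), np.float64(0.0125)) (np.float64(90.09), np.float64(0.0118))
t 5.25 pos [ 0.6638 -0.2534  0.2539] q [-0.53  0.61  1.19  0.02  1.32 -2.1 ] F [ 0.1 -0.1 -0.2] w 87.2
turn deg [0.06 1.82 0.01] shift now-axes [173.1   7.  -27.3] shift goal-axes [173.9   6.9 -21.8]
```

```bash
python3 -m inch '[[40,[40,6,-10],[0,1.8,0]],[40,[50,0,-7],[0,0,0]],[40,[50,0,-4],[0,0,0]],[40,[30,0,0],[0,0,0]],[40,[0,0,0],[0,0,0]]]'
python3 -c "
from h import *
plan([.6415,-.247,.028],[0,1])"
```

```text
time: 5.88
position: [0.6469, -0.248, 0.0831]
tool_rot: [-0.002, 0.705, -0.001, 0.71]
ft_force: [0.3, -0.7, 0.2]
grip_width: 0.0456
t 5.88 pos [ 0.6469 -0.248   0.0831] q [-0.53  0.77  1.36 -0.    1.   -2.1 ] F [ 0.3 -0.7  0.2] w 45.6
turn deg [0.15 0.39 0.26] shift now-axes [55.   1.3 -5.7] shift goal-axes [55.1  1.  -5.4]
```

```bash
python3 -m inch '[[40,[20,1,-6],[0,0.4,0.3]],[40,[18,0,0],[0,0,0]],[40,[8,0,0],[0,0,0]],[40,[4,0,0],[0,0,0]],[40,[0,0,0],[0,0,0]]]'
python3 -c "
from h import *
plan([.6415,-.247,.028],[0,1])"
```

```text
time: 6.5
position: [0.6437, -0.2487, 0.0342]
tool_rot: [-0.002, 0.705, -0.0, 0.709]
ft_force: [-0.8, -0.1, -0.2]
grip_width: 0.04
t 6.5 pos [ 0.6437 -0.2487  0.0342] q [-0.53  0.84  1.39  0.    0.91 -2.1 ] F [-0.8 -0.1 -0.2] w 40.0
turn deg [0.16 0.36 0.17] shift now-axes [ 6.1  1.7 -2.3] shift goal-axes [ 6.2  1.7 -2.2]
```

```bash
python3 -m inch '[[40,[4,2,-3],[0,0.5,0.3]],[40,[4,0,0],[0,0,0]],[40,[0,0,0],[0,0,0]]]'
python3 -c "
from h import *
plan([.6415,-.247,.027],[0,1])"
```

```text
time: 6.88
position: [0.6413, -0.2469, 0.0269]
tool_rot: [-0.0, 0.707, 0.002, 0.707]
ft_force: [-0.4, -0.7, 0.3]
grip_width: 0.04
t 6.88 pos [ 0.6413 -0.2469  0.0269] q [-0.53  0.85  1.39  0.    0.91 -2.1 ] F [-0.4 -0.7  0.3] w 40.0
turn deg [ 0.17 -0.06 -0.09] shift now-axes [-0.1 -0.1  0.2] shift goal-axes [-0.1 -0.1  0.2]
```

Pose is right on the rib, so I'll close and lift.

```bash
python3 -m inch '[[10,[0,0,0],[0,0,0]],[8,[0,0,0],[0,0,0]],[8,[0,0,0],[0,0,0]],[8,[0,0,0],[0,0,0]],[8,[0,0,0],[0,0,0]]]' 50 | grep -E "pos|force|grip"
python3 -m inch '[[8,[-10,0,0],[0,0,0]],[8,[-50,0,0],[0,0,0]],[8,[-50,0,0],[0,0,0]],[8,[-55,0,0],[0,0,0]],[8,[-60,0,0],[0,0,0]],[8,[0,0,0],[0,0,0]]]'
python3 - <<'E'
from h import *
a=np.radians(79.7); plan([.545,.201,.26],[np.cos(a),np.sin(a)])
save(imaging.camera("wrist"),"w4.png")
E
```

```text
position: [0.6416, -0.2471, 0.0273]
ft_force: [0.1, 0.1, 0.3]
grip_width: 0.0117
time: 8.25
position: [0.6419, -0.2475, 0.2615]
tool_rot: [-0.001, 0.707, 0.001, 0.707]
ft_force: [-0.3, 0.4, 0.6]
grip_width: 0.0115
t 8.25 pos [ 0.6419 -0.2475  0.2615] q [-0.53  0.58  1.22  0.    1.35 -2.1 ] F [-0.3  0.4  0.6] w 11.5
turn deg [10.47 -0.   -0.05] shift now-axes [  1.8 448.7 -95.6] shift goal-axes [   1.5  423.9 -175.5]
```

View pics/w4.png

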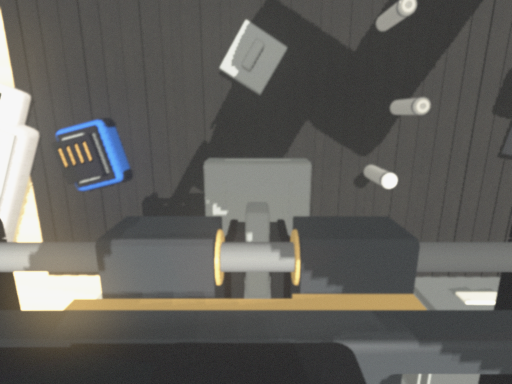

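```bash
python3 - <<'E'
from h import *
t=get_obs()["position"]
for q in ((205,158),(311,158)): print((atz("wrist",q,t[2]-.0023)-t).round(4))
E
python3 -m inch '[[8,[0,40,-8],[0,0,0]],[8,[0,55,-12],[0,0,0]],[8,[0,57,-12],[0,0,0]],[8,[0,57,-12],[0,0,0]],[8,[0,57,-12],[0,0,0]],[8,[0,57,-12],[0,0,0]],[8,[0,57,-12],[0,0,0]],[8,[0,40,-10],[5,0,0]],[8,[0,20,-4],[5,0,0]],[8,[0,0,0],[0,0,0]],[8,[0,0,0],[0,0,0]]]'
python3 - <<'E'
from h import *
a=np.radians(79.7); plan([.545,.201,.225],[np.cos(a),np.sin(a)])
E
```

```text
[-0.0455 -0.0273 -0.0023]
[-0.0456  0.0288 -0.0023]
time: 9.68
position: [0.5301, 0.2062, 0.243]
tool_rot: [0.064, 0.72, -0.062, 0.688]
ft_force: [-0.1, -0.4, 0.1]
grip_width: 0.0115
t 9.68 pos [0.5301 0.2062 0.243 ] q [ 0.17  0.45  1.52  0.02  1.22 -1.23] F [-0.1 -0.4  0.1] w 11.5
turn deg [ 0.1  -2.63  0.07] shift now-axes [17.3 -2.4 16.4] shift goal-axes [18.  -2.4 15.6]
```

```bash
python3 -m inch '[[8,[0,-2,10],[0,-2.4,0]],[8,[0,0,7],[0,0,0]],[8,[10,0,0],[0,0,0]],[8,[0,0,0],[0,0,0]]]'
python3 - <<'E'
from h import *
a=np.radians(79.7); plan([.545,.201,.187],[np.cos(a),np.sin(a)])
p=imaging.camera_params("wrist"); save(imaging.camera("wrist"),"w5.png")
E
```

```text
time: 10.18
position: [0.5469, 0.1967, 0.2301]
tool_rot: [0.063, 0.707, -0.065, 0.701]
ft_force: [-0.9, 0.5, -1.1]
grip_width: 0.0116
t 10.18 pos [0.5469 0.1967 0.2301] q [ 0.15  0.46  1.53 -0.    1.16 -1.24] F [-0.9  0.5 -1.1] w 11.6
turn deg [-0.07 -0.44  0.2 ] shift now-axes [43.1  4.  -2.3] shift goal-axes [43.1  3.9 -2.7]
```

View pics/w5.png

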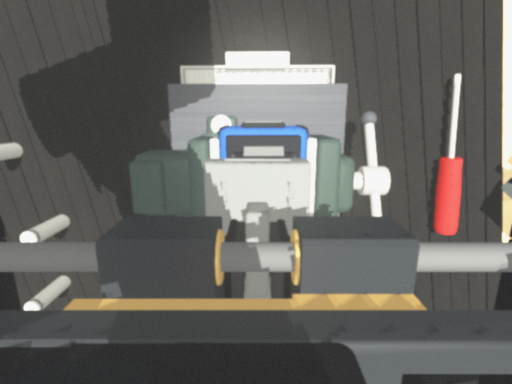

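```bash
python3 -m inch '[[8,[15,4.5,-3],[0,-0.5,0.2]],[8,[14,0,0],[0,0,0]],[8,[0,0,0],[0,0,0]],[8,[0,0,0],[0,0,0]]]'
python3 - <<'E'
from h import *
a=np.radians(79.7); plan([.545,.201,.185],[np.cos(a),np.sin(a)])
E
```

```text
time: 10.72
position: [0.5462, 0.2016, 0.2012]
tool_rot: [0.064, 0.703, -0.064, 0.706]
ft_force: [-0.1, 0.3, 0.2]
grip_width: 0.0115
t 10.72 pos [0.5462 0.2016 0.2012] q [ 0.16  0.49  1.57 -0.    1.08 -1.23] F [-0.1  0.3  0.2] w 11.5
turn deg [-0.06  0.22 -0.05] shift now-axes [16.2 -0.8 -1.2] shift goal-axes [16.2 -0.8 -1.1]
```

```bash
python3 -m inch '[[8,[8,-1,-1],[0,0.2,0]],[8,[6,0,0],[0,0,0]],[8,[3,0,0],[0,0,0]],[8,[0,0,0],[0,0,0]]]'
python3 - <<'E'
from h import *
a=np.radians(79.7); plan([.545,.201,.185],[np.cos(a),np.sin(a)])
E
```

```text
time: 11.22
position: [0.5457, 0.2007, 0.1838]
tool_rot: [0.064, 0.704, -0.064, 0.705]
ft_force: [-0.1, -0.6, -0.7]
grip_width: 0.0115
t 11.22 pos [0.5457 0.2007 0.1838] q [ 0.16  0.52  1.59  0.    1.04 -1.23] F [-0.1 -0.6 -0.7] w 11.5
turn deg [-0.07  0.09 -0.07] shift now-axes [-1.2  0.2 -0.7] shift goal-axes [-1.2  0.2 -0.7]
```

The cover is over the block with no side force. Now pressing in small steps.

```bash
for i in 1; do python3 -m inch '[[8,[2,0,-0.5],[0,0,0]],[8,[2,0,0],[0,0,0]],[8,[0,0,0],[0,0,0]]]' 60; done
python3 -m inch '[[8,[2,0,0],[0,0,0]],[8,[2,0,0],[0,0,0]]]' | grep -E "pos|force|rot"
```

```text
time: 11.6
position: [0.5438, 0.2011, 0.1801]
tool_rot: [0.064, 0.705, -0.063, 0.704]
ft_force: [-1.6, -0.0, -0.1]
grip_width: 0.0116
position: [0.5451, 0.2013, 0.1781]
tool_rot: [0.064, 0.703, -0.063, 0.705]
ft_force: [-2.8, 0.4, 8.5]
```

```bash
python3 -m inch '[[8,[3,0,0],[0,0,0]]]' | grep -E "pos|force|rot"; python3 -m inch '[[8,[3,0,0],[0,0,0]]]' | grep -E "pos|force|rot"; python3 -m inch '[[8,[3,0,0],[0,0,0]]]' | grep -E "pos|force|rot"
```

```text
position: [0.5457, 0.2014, 0.1767]
tool_rot: [0.064, 0.703, -0.063, 0.706]
ft_force: [-3.1, -0.3, 11.7]
position: [0.5456, 0.2016, 0.1748]
tool_rot: [0.065, 0.703, -0.063, 0.706]
ft_force: [-4.0, 1.3, -0.7]
position: [0.5446, 0.2016, 0.1712]
tool_rot: [0.064, 0.703, -0.063, 0.705]
ft_force: [0.0, -0.4, -1.5]
```

Snap felt (11.7 N dropping to about 0). Next I press it home onto the deck.

```bash
for i in 1; do python3 -m inch '[[8,[3,0,0],[0,0,0]],[8,[3,0,0],[0,0,0]]]' | grep -E "pos|force|rot"; python3 -m inch '[[8,[4,0,0],[0,0,0]],[8,[4,0,0],[0,0,0]]]' ; done; python3 -c "
from h import *
a=np.radians(79.7); plan([.545,.201,.17],[np.cos(a),np.sin(a)])"
```

```text
position: [0.5454, 0.2016, 0.1702]
tool_rot: [0.064, 0.702, -0.063, 0.706]
ft_force: [-8.8, -1.3, 25.0]
time: 12.72
position: [0.5454, 0.2015, 0.1702]
tool_rot: [0.064, 0.702, -0.063, 0.707]
ft_force: [-8.6, -1.5, 24.3]
grip_width: 0.0117
t 12.72 pos [0.5454 0.2015 0.1702] q [ 0.16  0.53  1.6  -0.    1.   -1.23] F [-8.6 -1.5 24.3] w 11.7
turn deg [ 0.04  0.42 -0.15] shift now-axes [ 0.1 -0.6 -0.3] shift goal-axes [ 0.2 -0.6 -0.3]
```

```bash
python3 - <<'E'
from h import *
save(imaging.camera("scene"),"s9.png"); im=cv2.imread("pics/s9.png")
cv2.imwrite("pics/s9c.png",cv2.resize(im[90:240,230:400],None,fx=4,fy=4,interpolation=cv2.INTER_CUBIC))
print(get_obs()["ft_force"])
E
```

```text
[-8.48707243 -2.26276633 24.30778164]
```

View pics/s9c.png

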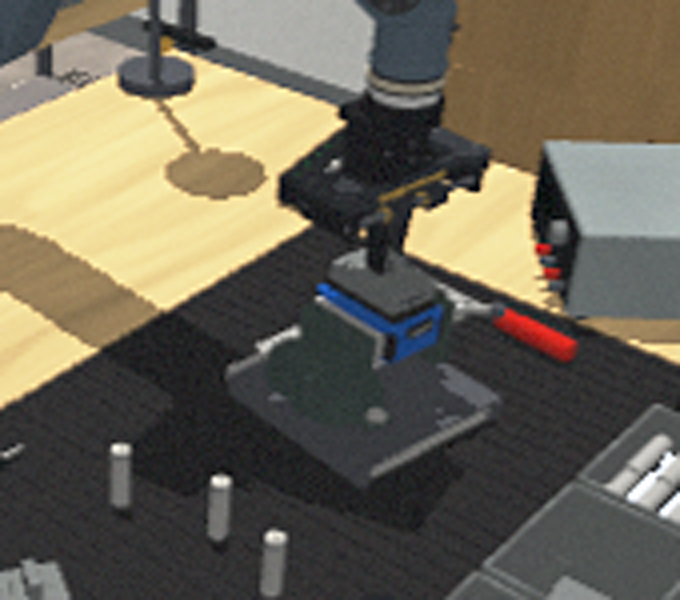

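The cover sits flush on the pack at about (385,285) in the crop. The cells are still standing and 24 N of pressing is held. Handing in.

```bash
python3 -c "
from rig import robot,get_obs
print(robot.hand_in()); print(get_obs()['ft_force'])"
```

```text
the job is handed in; nothing more can be done
None
the job is handed in; nothing more can be done
```

I pressed the long cover onto the pack's terminal block until it snapped past the catches, then handed the job in with the arm still pressing. I gripped the cover by its rib and took it to the deck near (0.545, 0.201), yawed about -10.3°.

**Snap:** the downward force rose to 11.7 N and then dropped to about zero. I then pressed the cover on until it stopped on the deck.

**Last readings (about 12.7 s):**
- **Height:** the tool stopped at z = 0.1702 m, which matches the expected home height of about 0.1703 m.
- **Fit:** it was within about 1 mm and 0.5° of my estimate of the deck's position and angle.
- **Force:** it was still pressing down with about 24 N, with a side force of about 9 N that I left as it was.

**Final picture:** it shows the cover flush on the pack and the three cells still standing. I moved nothing else on purpose, but I did not measure the other bystanders again at the end.

**Not checked:** I could not read the two catches directly. That they sprang back is inferred from the force drop and the seated height. The hand-in gave no verdict, and the force could not be read after it.

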